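# Clear the carving bench into the trays

### The arm

A 7-joint arm with a two-finger parallel gripper is mounted at the origin on the work surface. World frame = base frame: x ahead of the robot, y to its left, z up, the work surface at z = 0. Lengths are in m, angles in rad, forces in N, time in s.
With the tool pointing down it reaches from about 0.425 to 0.925 m from the base axis. Payload 6.8 kg.
Tool frame: the origin (TCP) lies on the centre line of the jaws, within the pads' length; the fingertips stand 19 mm ahead of it and the grasp point (between the pads) is the TCP; z points along the fingers, y is the line along which they close (so a half turn about z gives the same grasp; the last joint's range is limited). The gripper opens to 88 mm and grips with 3 to 60 N. Pads are 20 mm wide; open, the fingers measure 115 mm over their backs; the gripper's body (75 mm by 178 mm) begins 61 mm behind the grasp point.
Start: joints at [1.07, 0.477, 0.022, 1.555, -0.011, 1.109, -0.083], TCP at [0.258, -0.624, 0.242] pointing down, gripper open.
Joint ranges: [-2.96, 2.96], [-0.34, 2.1], [-1.41, 1.46], [0.24, 2.44], [-1.37, 4.51], [0.17, 1.92], [-2.96, 2.96]. Speed limits (rad/s): [2.39, 2.39, 3.14, 3.14, 3.14, 3.14, 3.14].

### API

Orientations are given as a 3x3 rotation matrix whose columns are the frame's x, y, z axes.
In Python, from plant import get_obs, read_camera, job_done gives the robot as it stands.
- The arm moves only by the shell command python3 -m handwheel 'ROWS' [FORCE]. ROWS is JSON, a list of rows, each an object with "travel": the shift along the world's x, y, z in mm, a list of three; "yaw": the turn about the world's z in degrees; "gripper": the opening, from 0 (shut) to 1 (fully open). A call has exactly 8 rows; each row is the pose to reach, as a shift and turn from the pose commanded when the call began; what a row does not reach only later rows make up. A row lasts 1/8 s, in which the tool goes at most 62.5 mm and 10.7 degrees, less where a joint would pass 70% of its speed; a pose out of reach is approached as far as the arm can. A call with a gripper value outside its range is refused whole. The fingers move at their own pace and stop on an object; FORCE is the grip in N (left out, the last holds). Time passes only in rows, so rows that repeat a pose let the fingers close, or fill a call up. It gives the time, the measured TCP pose, the force, the opening and the grip force at its end, in the units of the state.
- get_obs(): the state, without advancing time (a new reading comes with each control period).
- read_camera(name): name is "side" or "top"; returns a dict with "frame" (480x640x3 uint8, red, green, blue), "range_z" (480x640 float32, m along the optical axis (not along the pixel's ray), 0 where there is no reading), "K" (3x3 intrinsics, pixels), "R" (3x3) and "t" (3): a world point X has camera coordinates R X + t. Camera axes: x right, y down, z forward; pixel columns grow to the right and rows downward; lengths in m; the calibration is good to about 2 mm. A picture is of the moment at which its call begins.
- job_done(): hands the job in; it is judged then, once.
The state is a dict: "clock": time; "qpos": joint angles; "qd": joint speeds; "joint_efforts": joint torques, N m; "position": TCP position; "tool_rot": TCP orientation; "wrist_force": force on the tool from outside, world axes, zero at the start; "ft_torque": the same for the moment, N m; "width": finger opening in m; "finger_force": force on a finger pad.
Only numpy, scipy, OpenCV 4.12 (cv2) and the standard library are available. Lean on these libraries where they do the work, as an engineer would, in place of code of your own. Each camera call takes 0.05 s, during which the arm holds its last target. There are 200 camera calls.

### The job

Tidy the carving bench: put both gouges into the green tray, both sharpening stones into the blue tray and the red clamp into the yellow tray. Set each one down (do not drop it) so that it lies flat on the tray's floor the same way up as it lay on the bench, side by side with its partner and not on top of it; leave the flask and the glue jar standing where they are.

Things in the scene. Friction and masses are not known exactly. Their poses are not given: they have to be found in the camera images.
- gouge_pale: palm gouge (carving tool) with a brown wooden handle lying flat, 110 mm long; origin at its underside, mid-length; x along it to the blade, y across, z up. Handle x = -55 to +15 mm, 24 wide, 22 high, flat-sided (does not roll); then brass ferrule and slim steel blade (15 wide) to x = +55. About 70 g, balances near x = -15 mm
- gouge_black: palm gouge (carving tool) with a black handle lying flat, 110 mm long; origin at its underside, mid-length; x along it to the blade, y across, z up. Handle x = -55 to +15 mm, 24 wide, 22 high, flat-sided (does not roll); then brass ferrule and slim steel blade (15 wide) to x = +55. About 70 g, balances near x = -15 mm
- stone_white: sharpening slip stone, a white bar 90 mm long (x), 26 mm wide (y) and 16 mm high (z) with rounded edges, lying flat; origin at the centre of its underside; about 80 g
- stone_grey: sharpening slip stone, a dark grey bar 90 mm long (x), 26 mm wide (y) and 16 mm high (z) with rounded edges, lying flat; origin at the centre of its underside; about 80 g
- clamp: red G-clamp lying flat, 107 x 66 mm, 14 high, 140 g; origin at its underside near mid-outline, z up. Red back (grip it across y): bar along x from -50 to +30, 14 wide, at y = -24. Two red jaws 13 wide run from its ends to y = +31. Steel screw along x at y = +22, 9 thick (pad 13), x = -12 to +56, cross bar at its outer end (y 9 to 35). 34 mm free between back and screw. Balances at x = -5, y = -4
- tray_green: green open square tray fixed to the bench, 150 x 150 mm outside, 24 mm high, walls and floor 5 mm thick (inside 140 x 140 mm); origin at the centre of its underside (the floor inside is at z = 5 mm in its frame), x and y along its sides, z up
- tray_blue: blue open square tray fixed to the bench, 150 x 150 mm outside, 24 mm high, walls and floor 5 mm thick (inside 140 x 140 mm); origin at the centre of its underside (the floor inside is at z = 5 mm in its frame), x and y along its sides, z up
- tray_yellow: yellow open square tray fixed to the bench, 150 x 150 mm outside, 24 mm high, walls and floor 5 mm thick (inside 140 x 140 mm); origin at the centre of its underside (the floor inside is at z = 5 mm in its frame), x and y along its sides, z up
- flask: dark blue drinking flask with a white band and blue lid, standing, 65 mm across, 168 mm high; origin at the centre of its underside, z up; leave alone
- jar: amber glue jar with an orange cap, standing, about 60 mm across, 80 mm high; origin at the centre of its underside, z up; leave alone
Mind the look-alikes: they are no part of the job. Leave any pink look-alike of the gouge_pale alone. Several things look just like the clamp: the one meant starts farthest to the robot's left.

How it is judged:
At the end, for the whole second after the job is handed in: Both gouges in the green tray, both stones in the blue tray, the clamp in the yellow tray: each one's origin within 70 mm of the tray's centre along the tray's x and y, its underside less than 5 mm above the tray's floor, upright as at the start within 0.12 rad, at rest (below 0.02 m/s) (x of gouge_pale in the frame of tray_green between -0.07 and 0.07 m and y of gouge_pale in the frame of tray_green between -0.07 and 0.07 m and z of gouge_pale in the frame of tray_green between 0 and 0.01 m and angle between each of gouge_pale, gouge_black, stone_white, stone_grey, clamp's own z axis and vertical below 0.12 rad and linear speed of each of gouge_pale, gouge_black, stone_white, stone_grey, clamp below 0.02 m/s and x of gouge_black in the frame of tray_green between -0.07 and 0.07 m and y of gouge_black in the frame of tray_green between -0.07 and 0.07 m and z of gouge_black in the frame of tray_green between 0 and 0.01 m and x of stone_white in the frame of tray_blue between -0.07 and 0.07 m and y of stone_white in the frame of tray_blue between -0.07 and 0.07 m and z of stone_white in the frame of tray_blue between 0 and 0.01 m and x of stone_grey in the frame of tray_blue between -0.07 and 0.07 m and y of stone_grey in the frame of tray_blue between -0.07 and 0.07 m and z of stone_grey in the frame of tray_blue between 0 and 0.01 m and x of clamp in the frame of tray_yellow between -0.07 and 0.07 m and y of clamp in the frame of tray_yellow between -0.07 and 0.07 m and z of clamp in the frame of tray_yellow between 0 and 0.01 m); the robot touches nothing.
It fails at once if the flask pushed more than 20 mm or knocked over (distance of flask from where it was at the start of the episode above 0.02 m or angle between flask's own z axis and vertical above 0.3 rad).
It fails at once if the glue jar pushed more than 20 mm or knocked over (distance of jar from where it was at the start of the episode above 0.02 m or angle between jar's own z axis and vertical above 0.3 rad).
It fails at once if a thing dropped (falling free of the fingers faster than 0.7 m/s, about 25 mm of fall) ((linear speed of gouge_pale above 0.7 m/s and contact force between the fingers and gouge_pale below 0.05 N) or (linear speed of gouge_black above 0.7 m/s and contact force between the fingers and gouge_black below 0.05 N) or (linear speed of stone_white above 0.7 m/s and contact force between the fingers and stone_white below 0.05 N) or (linear speed of stone_grey above 0.7 m/s and contact force between the fingers and stone_grey below 0.05 N) or (linear speed of clamp above 0.7 m/s and contact force between the fingers and clamp below 0.05 N)).
It also fails if it takes over 128 s, if anything falls off the work surface, if the arm or the gripper's body presses on something with over 40 N, if the wrist force passes 120 N, or if a joint passes its speed limit or range.

## Working session

There is one attempt and no reset: what is moved stays moved. The work goes in short steps, Python scripts to look and compute and a shell command to move; the robot and the scene stay as the last step left them, time stands still between calls to the robot, and variables do not carry over. Pictures are saved under pics/ and viewed, at most 14 in all, crops included, and the job is handed in when it is done.

```bash
mkdir -p pics; ls; cat > h.py <<'E'
import numpy as np, cv2
from plant import get_obs, read_camera, job_done
def shot(n,f):
    c=read_camera(n); cv2.imwrite(f,c["frame"][:,:,::-1]); np.savez(f.replace('.png','.npz'),**c); return c
def pts(c):
    v,u=np.mgrid[:480,:640]; z=c["range_z"]; K=c["K"]
    P=np.stack([(u-K[0,2])/K[0,0]*z,(v-K[1,2])/K[1,1]*z,z],-1)
    return (P-c["t"])@c["R"]
def ray(c,u,v,h):
    d=c["R"].T@np.linalg.inv(c["K"])@np.array([u,v,1.]); o=-c["R"].T@c["t"]
    return o+d*(h-o[2])/d[2]
E
python3 - <<'E'
from h import *
for n in("top","side"):
    c=shot(n,f"pics/{n}0.png"); print(n,-c["R"].T@c["t"],c["R"][2],c["K"][0,0])
o=get_obs();print(o["position"],o["tool_rot"],o["width"],o["clock"])
E
```

```text
pics
top [ 0.3931043  -0.02802773  1.39049248] [ 0.12914603 -0.00107569 -0.991625  ] 589.7367024849311
side [0.38952444 1.10204192 0.7977117 ] [ 0.11378742 -0.82695975 -0.55062691] 477.6748214296491
[ 0.2581621  -0.62312013  0.24075606] [[ 9.23842523e-01  3.82772030e-01 -7.51872289e-04]
 [ 3.82772751e-01 -9.23841287e-01  1.51601036e-03]
 [-1.14324300e-04 -1.68835106e-03 -9.99998568e-01]] 0.08785957817877345 0.1
```

View pics/top0.png

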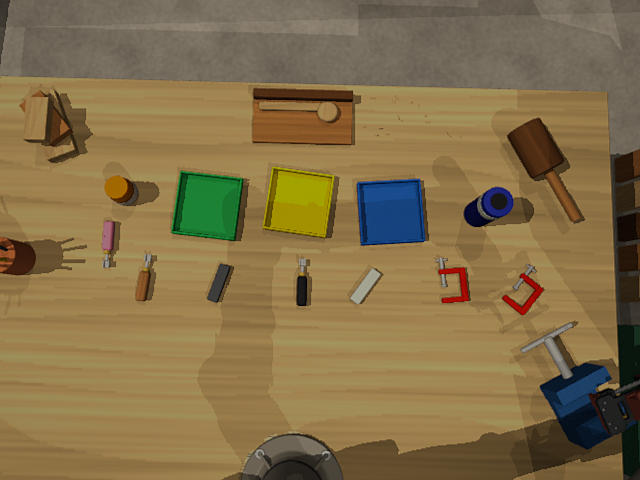

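View pics/side0.png

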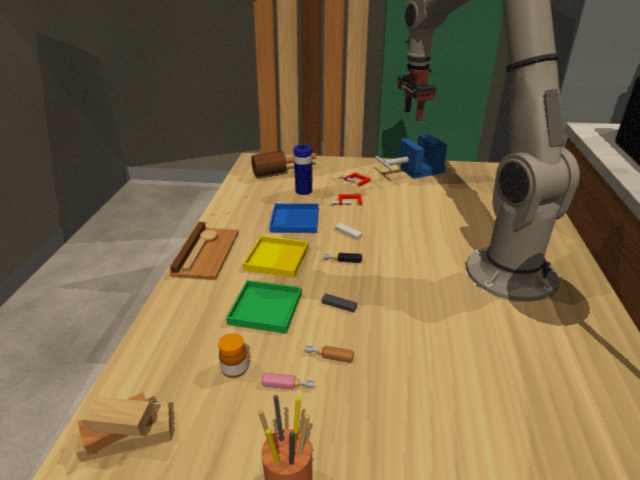

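Top view (image up = +x, left = +y): brown gouge (145,277), grey stone (220,283), black gouge (302,283), white stone (366,286), trays green (208,205), yellow (300,202) and blue (391,212). The pink look-alike is at (108,243), the jar at (119,190) and the flask at (488,207).
Clamp candidates are red at (455,280) and red at (523,290). The one meant is (455,280), because it is farther to the robot's left. I'll confirm it in a crop and measure.

```bash
cat > m.py <<'E'
from h import *
def meas(c,P,box,fn,name,h):
    u0,v0,u1,v1=box; m=np.zeros((480,640),np.uint8)
    hsv=cv2.cvtColor(c["frame"],cv2.COLOR_RGB2HSV).astype(int)
    m[v0:v1,u0:u1]=fn(hsv,P)[v0:v1,u0:u1]
    n,l,s,_=cv2.connectedComponentsWithStats(m); k=1+s[1:,4].argmax()
    v,u=np.nonzero(l==k)
    Q=np.array([ray(c,a,b,h)[:2] for a,b in zip(u,v)])
    r=cv2.minAreaRect((Q*1000).astype(np.float32)); b=cv2.boxPoints(r)
    e=[b[1]-b[0],b[2]-b[1]]; L=max(e,key=np.linalg.norm)
    if L[0]<0: L=-L
    print(name,"ctr",np.round(r[0],1),"size",np.round(sorted(r[1]),1),"long-axis deg",round(float(np.degrees(np.arctan2(L[1],L[0]))),1),"px",len(u),"mean",np.round(Q.mean(0)*1000,1),"z90",np.round(np.percentile(P[v,u,2],[50,90])*1000,1))
H=lambda s,P:P[...,2]>0.007
E
python3 - <<'E'
from m import *
c=dict(np.load('pics/top0.npz')); P=pts(c)
cv2.imwrite('pics/crop.png',cv2.resize(c["frame"][240:330,420:560,::-1],None,fx=5,fy=5,interpolation=cv2.INTER_CUBIC))
for n,b,h in [("pale",(128,245,160,308),.02),("grey",(200,255,240,310),.016),("black",(290,250,315,312),.02),("white",(342,258,390,312),.016),("clamp",(430,250,475,308),.014),("clamp2",(495,255,550,320),.014)]:
    meas(c,P,b,H,n,h)
red=lambda s,P:((s[...,0]<8)|(s[...,0]>172))&(s[...,1]>170)
meas(c,P,(430,250,475,308),red,"clampred",.014)
meas(c,P,(128,245,160,308),lambda s,P:H(s,P)&(s[...,1]>110)&(s[...,0]<18),"pale handle",.022)
meas(c,P,(290,250,315,312),lambda s,P:H(s,P)&(s[...,2]<60),"black handle",.022)
for n,b,lo,hi in [("green",(160,155,255,255),45,80),("yellow",(250,155,350,250),24,34),("blue",(345,165,440,255),100,125)]:
    meas(c,P,b,lambda s,P:(s[...,0]>=lo)&(s[...,0]<=hi)&(s[...,1]>140)&(P[...,2]>0.018),n,.024)
meas(c,P,(90,165,150,215),lambda s,P:P[...,2]>.06,"jar",.08)
meas(c,P,(455,175,525,235),lambda s,P:P[...,2]>.15,"flask",.168)
E
```

```text
pale ctr [462.9 357.5] size [ 26.  109.1] long-axis deg -6.0 px 426 mean [455.3 358.3] z90 [19.6 24.4]
grey ctr [455.3 186.2] size [28.5 89.6] long-axis deg -18.5 px 447 mean [455.1 185.7] z90 [15.9 19.9]
black ctr [461.7  -9. ] size [ 24.7 108.8] long-axis deg -1.2 px 394 mean [452.7  -8.3] z90 [20.1 24.9]
white ctr [ 456.5 -155.5] size [25.9 90.1] long-axis deg -35.8 px 434 mean [ 456.5 -155.5] z90 [15.6 19.8]
clamp ctr [ 476.9 -359.5] size [ 64.7 105.3] long-axis deg 9.1 px 542 mean [ 471.2 -363.1] z90 [13.  17.3]
clamp2 ctr [ 458.1 -530.4] size [ 64.5 108.2] long-axis deg -36.0 px 560 mean [ 450.6 -528.4] z90 [13.3 17.2]
clampred ctr [ 463.6 -362.5] size [61.6 78.7] long-axis deg 6.6 px 421 mean [ 464.1 -370.9] z90 [13.5 17.8]
pale handle ctr [442.4 359.1] size [25.9 67.8] long-axis deg -6.0 px 326 mean [442.5 359.2] z90 [21.2 24.8]
black handle ctr [441.   -9.2] size [20.8 66.8] long-axis deg 1.5 px 289 mean [440.9  -9.2] z90 [21.3 25.3]
green ctr [635.6 219.2] size [149.6 150. ] long-axis deg 84.5 px 530 mean [631.6 217.9] z90 [23.7 27.7]
yellow ctr [650.2   4.6] size [149.5 150.4] long-axis deg -7.0 px 542 mean [649.    5.2] z90 [23.9 27.9]
blue ctr [ 631.8 -213. ] size [148.4 149.8] long-axis deg -85.2 px 511 mean [ 626.2 -215.9] z90 [23.7 27.3]
jar ctr [661.2 414.9] size [51.6 57.1] long-axis deg 62.7 px 469 mean [661.1 415.1] z90 [79.9 83.7]
flask ctr [ 633.  -417.6] size [63.5 67.6] long-axis deg -45.0 px 793 mean [ 633.  -417.3] z90 [168.  171.4]
```

View pics/crop.png

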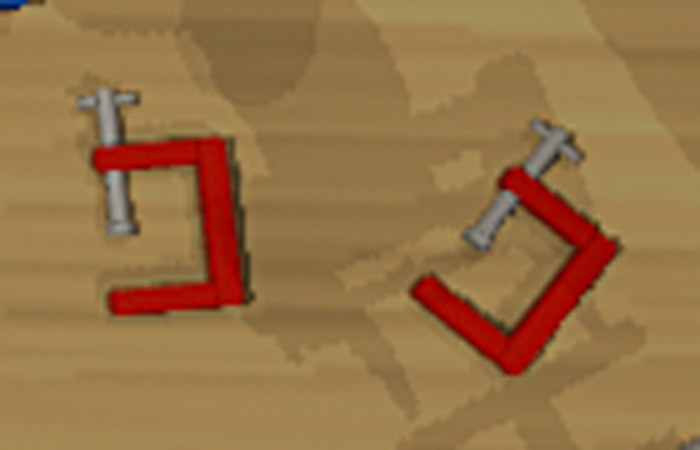

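The crop confirms it: the left-hand clamp (back at crop (220,220), screw at (115,160)) is the one meant, lying the same way round as its frame with x up in the image. All sizes match the ones given. Clamp first: I go to a hover over its back at (472,-386), with tool yaw 22.5° to 7.5°.

```bash
python3 -m handwheel '[{"travel":[30,33,0],"yaw":-3,"gripper":0.38},{"travel":[70,75,-10],"yaw":-7,"gripper":0.38},{"travel":[110,120,-30],"yaw":-11,"gripper":0.38},{"travel":[150,165,-60],"yaw":-15,"gripper":0.38},{"travel":[190,210,-90],"yaw":-15,"gripper":0.38},{"travel":[214,238,-120],"yaw":-15,"gripper":0.38},{"travel":[214,238,-140],"yaw":-15,"gripper":0.38},{"travel":[214,238,-140],"yaw":-15,"gripper":0.38}]' 15
```

```text
clock: 1.1
position: [0.4714, -0.3843, 0.0998]
tool_rot: [[0.991, 0.132, -0.004], [0.132, -0.991, 0.002], [-0.003, -0.003, -1.0]]
wrist_force: [-0.8, -0.1, -0.2]
width: 0.0334
finger_force: 0.0
```

```bash
python3 -m handwheel '[{"travel":[0,-1,-25],"yaw":0,"gripper":0.38},{"travel":[0,-1,-50],"yaw":0,"gripper":0.38},{"travel":[0,-1,-70],"yaw":0,"gripper":0.38},{"travel":[0,-1,-78],"yaw":0,"gripper":0.38},{"travel":[0,-1,-78],"yaw":0,"gripper":0.38},{"travel":[0,-1,-78],"yaw":0,"gripper":0.0},{"travel":[0,-1,-78],"yaw":0,"gripper":0.0},{"travel":[0,-1,-78],"yaw":0,"gripper":0.0}]' 20
```

```text
clock: 2.1
position: [0.4729, -0.3869, 0.0244]
tool_rot: [[0.991, 0.131, 0.001], [0.131, -0.991, -0.001], [0.001, 0.001, -1.0]]
wrist_force: [-0.5, 0.2, 3.3]
width: 0.0137
finger_force: 20.0
```

```bash
python3 -m handwheel '[{"travel":[0,0,10],"yaw":0,"gripper":0.0},{"travel":[0,0,30],"yaw":0,"gripper":0.0},{"travel":[0,0,60],"yaw":0,"gripper":0.0},{"travel":[10,20,85],"yaw":-2,"gripper":0.0},{"travel":[25,55,95],"yaw":-5,"gripper":0.0},{"travel":[45,100,95],"yaw":-8,"gripper":0.0},{"travel":[65,145,95],"yaw":-11,"gripper":0.0},{"travel":[85,190,95],"yaw":-14.5,"gripper":0.0}]' && python3 -m handwheel '[{"travel":[20,45,0],"yaw":0,"gripper":0.0},{"travel":[40,90,0],"yaw":0,"gripper":0.0},{"travel":[60,133,0],"yaw":0,"gripper":0.0},{"travel":[75,165,0],"yaw":0,"gripper":0.0},{"travel":[81,177,0],"yaw":0,"gripper":0.0},{"travel":[81,177,-10],"yaw":0,"gripper":0.0},{"travel":[81,177,-30],"yaw":0,"gripper":0.0},{"travel":[81,177,-45],"yaw":0,"gripper":0.0}]'
```

```text
clock: 3.1
position: [0.5582, -0.1952, 0.1202]
tool_rot: [[0.992, -0.124, 0.002], [-0.124, -0.992, -0.0], [0.002, 0.0, -1.0]]
wrist_force: [0.5, 0.3, -0.9]
width: 0.0135
finger_force: 20.0
clock: 4.1
position: [0.6369, -0.0218, 0.0716]
tool_rot: [[0.992, -0.124, -0.003], [-0.124, -0.992, -0.001], [-0.002, 0.001, -1.0]]
wrist_force: [-0.1, -0.3, -1.2]
width: 0.0139
finger_force: 20.0
```

```bash
python3 - <<'E'
from h import *
shot("side","pics/side1.png"); print(get_obs()["position"],get_obs()["wrist_force"],get_obs()["width"])
E
```

```text
[ 0.63580527 -0.02132497  0.06967778] [-0.40716752 -0.33440949 -2.70442992] 0.013441599052556366
```

View pics/side1.png

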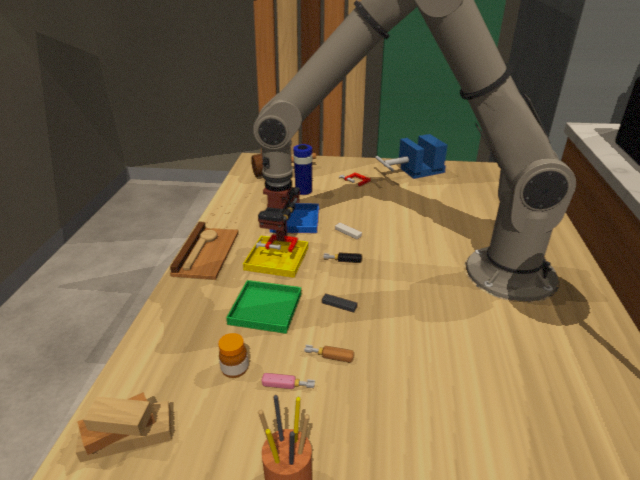

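The clamp hangs level in the jaws over the yellow tray, around (280,245). Lowering it.

```bash
python3 -m handwheel '[{"travel":[3,1,-12],"yaw":0,"gripper":0.0},{"travel":[3,1,-24],"yaw":0,"gripper":0.0},{"travel":[3,1,-33],"yaw":0,"gripper":0.0},{"travel":[3,1,-38],"yaw":0,"gripper":0.0},{"travel":[3,1,-41],"yaw":0,"gripper":0.0},{"travel":[3,1,-43],"yaw":0,"gripper":0.0},{"travel":[3,1,-43],"yaw":0,"gripper":0.0},{"travel":[3,1,-43],"yaw":0,"gripper":0.0}]'
```

```text
clock: 5.15
position: [0.6416, -0.0186, 0.0309]
tool_rot: [[0.993, -0.122, 0.001], [-0.122, -0.993, 0.0], [0.001, -0.0, -1.0]]
wrist_force: [-0.6, 0.3, -1.9]
width: 0.0137
finger_force: 20.0
```

```bash
python3 -m handwheel '[{"travel":[0,0,-1.5],"yaw":0,"gripper":0.0},{"travel":[0,0,-2],"yaw":0,"gripper":0.0},{"travel":[0,0,-2],"yaw":0,"gripper":0.1},{"travel":[0,0,-2],"yaw":0,"gripper":0.2},{"travel":[0,0,-2],"yaw":0,"gripper":0.36},{"travel":[0,0,-2],"yaw":0,"gripper":0.36},{"travel":[0,0,20],"yaw":0,"gripper":0.36},{"travel":[0,0,70],"yaw":0,"gripper":0.36}]'
```

```text
clock: 6.15
position: [0.6394, -0.0186, 0.099]
tool_rot: [[0.993, -0.122, -0.005], [-0.122, -0.993, -0.0], [-0.005, 0.001, -1.0]]
wrist_force: [0.8, 0.3, 0.5]
width: 0.0315
finger_force: 0.0
```

```bash
python3 -m handwheel '[{"travel":[-30,-20,10],"yaw":-5,"gripper":0.5},{"travel":[-70,-52,10],"yaw":-12,"gripper":0.5},{"travel":[-110,-82,10],"yaw":-20,"gripper":0.5},{"travel":[-150,-112,0],"yaw":-27,"gripper":0.5},{"travel":[-175,-130,-15],"yaw":-29,"gripper":0.5},{"travel":[-183,-136,-30],"yaw":-29,"gripper":0.5},{"travel":[-183,-136,-40],"yaw":-29,"gripper":0.5},{"travel":[-183,-136,-40],"yaw":-29,"gripper":0.5}]'
```

```text
clock: 7.15
position: [0.4587, -0.1541, 0.0602]
tool_rot: [[0.81, -0.587, -0.001], [-0.587, -0.81, 0.0], [-0.001, 0.0, -1.0]]
wrist_force: [-0.6, 0.5, 0.2]
width: 0.0438
finger_force: 0.0
```

```bash
python3 - <<'E'
from h import *
shot("top","pics/top1.png")
E
```

```text
(no output)
```

View pics/top1.png

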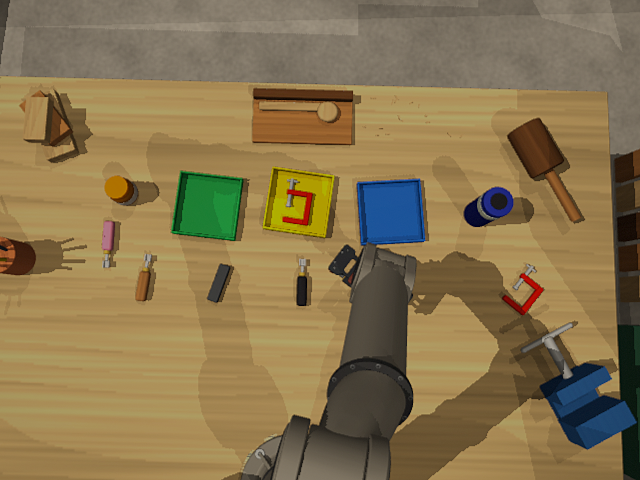

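The clamp lies in the yellow tray, around (298,205). Now the white stone: straight down and grip.

```bash
python3 -m handwheel '[{"travel":[-2,-1,-20],"yaw":0,"gripper":0.5},{"travel":[-2,-1,-34],"yaw":0,"gripper":0.5},{"travel":[-2,-1,-38],"yaw":0,"gripper":0.5},{"travel":[-2,-1,-38],"yaw":0,"gripper":0.5},{"travel":[-2,-1,-38],"yaw":0,"gripper":0.0},{"travel":[-2,-1,-38],"yaw":0,"gripper":0.0},{"travel":[-2,-1,-38],"yaw":0,"gripper":0.0},{"travel":[-2,-1,-38],"yaw":0,"gripper":0.0}]' 20
```

```text
clock: 8.2
position: [0.4566, -0.1558, 0.0231]
tool_rot: [[0.809, -0.588, 0.001], [-0.588, -0.809, -0.0], [0.001, -0.0, -1.0]]
wrist_force: [-1.5, -0.3, 6.9]
width: 0.0258
finger_force: 20.0
```

```bash
python3 -m handwheel '[{"travel":[0,0,12],"yaw":0,"gripper":0.0},{"travel":[0,0,40],"yaw":0,"gripper":0.0},{"travel":[15,-7,70],"yaw":5,"gripper":0.0},{"travel":[50,-24,75],"yaw":14,"gripper":0.0},{"travel":[90,-43,75],"yaw":23,"gripper":0.0},{"travel":[130,-62,75],"yaw":32,"gripper":0.0},{"travel":[165,-79,75],"yaw":39,"gripper":0.0},{"travel":[177,-85,70],"yaw":41,"gripper":0.0}]' && python3 -m handwheel '[{"travel":[0,0,-10],"yaw":0,"gripper":0.0},{"travel":[0,0,-25],"yaw":0,"gripper":0.0},{"travel":[0,0,-40],"yaw":0,"gripper":0.0},{"travel":[0,0,-50],"yaw":0,"gripper":0.0},{"travel":[0,0,-57],"yaw":0,"gripper":0.0},{"travel":[0,0,-61],"yaw":0,"gripper":0.0},{"travel":[0,0,-62],"yaw":0,"gripper":0.0},{"travel":[0,0,-62],"yaw":0,"gripper":0.0}]'
```

```text
clock: 9.2
position: [0.635, -0.2417, 0.0932]
tool_rot: [[0.996, 0.088, 0.002], [0.088, -0.996, -0.001], [0.002, 0.001, -1.0]]
wrist_force: [0.3, 0.3, -1.3]
width: 0.0256
finger_force: 20.0
clock: 10.2
position: [0.6336, -0.2407, 0.031]
tool_rot: [[0.996, 0.087, 0.001], [0.087, -0.996, -0.0], [0.001, 0.0, -1.0]]
wrist_force: [-0.5, -0.3, -0.9]
width: 0.0259
finger_force: 20.0
```

```bash
python3 -m handwheel '[{"travel":[0,0,-1.5],"yaw":0,"gripper":0.0},{"travel":[0,0,-2.5],"yaw":0,"gripper":0.0},{"travel":[0,0,-2.5],"yaw":0,"gripper":0.3},{"travel":[0,0,-2.5],"yaw":0,"gripper":0.36},{"travel":[0,0,-2.5],"yaw":0,"gripper":0.42},{"travel":[0,0,-2.5],"yaw":0,"gripper":0.42},{"travel":[0,0,20],"yaw":0,"gripper":0.42},{"travel":[0,0,70],"yaw":0,"gripper":0.42}]'
```

```text
clock: 11.2
position: [0.632, -0.2401, 0.1006]
tool_rot: [[0.996, 0.087, -0.004], [0.087, -0.996, 0.001], [-0.004, -0.001, -1.0]]
wrist_force: [0.7, 0.6, 0.8]
width: 0.0369
finger_force: 0.0
```

```bash
python3 -m handwheel '[{"travel":[-12,28,5],"yaw":-3,"gripper":0.5},{"travel":[-32,77,5],"yaw":-7,"gripper":0.5},{"travel":[-54,130,5],"yaw":-11,"gripper":0.5},{"travel":[-76,183,5],"yaw":-15,"gripper":0.5},{"travel":[-98,236,5],"yaw":-19,"gripper":0.5},{"travel":[-120,289,5],"yaw":-23.5,"gripper":0.5},{"travel":[-142,342,5],"yaw":-23.5,"gripper":0.5},{"travel":[-162,390,0],"yaw":-23.5,"gripper":0.5}]' && python3 -m handwheel '[{"travel":[-11,25,-5],"yaw":0,"gripper":0.5},{"travel":[-16,37,-20],"yaw":0,"gripper":0.5},{"travel":[-16,37,-35],"yaw":0,"gripper":0.5},{"travel":[-16,37,-45],"yaw":0,"gripper":0.5},{"travel":[-16,37,-45],"yaw":0,"gripper":0.5},{"travel":[-16,37,-45],"yaw":0,"gripper":0.5},{"travel":[-16,37,-45],"yaw":0,"gripper":0.5},{"travel":[-16,37,-45],"yaw":0,"gripper":0.5}]'
```

```text
clock: 12.2
position: [0.4715, 0.1518, 0.1026]
tool_rot: [[0.949, -0.317, 0.003], [-0.317, -0.949, 0.002], [0.002, -0.002, -1.0]]
wrist_force: [1.3, -0.1, -0.6]
width: 0.0438
finger_force: 0.0
clock: 13.2
position: [0.4557, 0.1864, 0.056]
tool_rot: [[0.948, -0.317, 0.001], [-0.317, -0.948, 0.0], [0.001, -0.0, -1.0]]
wrist_force: [0.0, -0.0, -0.2]
width: 0.0439
finger_force: 0.0
```

```bash
python3 -m handwheel '[{"travel":[0,0,-18],"yaw":0,"gripper":0.5},{"travel":[0,0,-30],"yaw":0,"gripper":0.5},{"travel":[0,0,-33],"yaw":0,"gripper":0.5},{"travel":[0,0,-33],"yaw":0,"gripper":0.5},{"travel":[0,0,-33],"yaw":0,"gripper":0.0},{"travel":[0,0,-33],"yaw":0,"gripper":0.0},{"travel":[0,0,-33],"yaw":0,"gripper":0.0},{"travel":[0,0,-33],"yaw":0,"gripper":0.0}]' 20
```

```text
clock: 14.2
position: [0.4555, 0.1864, 0.023]
tool_rot: [[0.948, -0.317, 0.0], [-0.317, -0.948, 0.0], [0.0, -0.0, -1.0]]
wrist_force: [-1.2, -0.7, 4.4]
width: 0.026
finger_force: 20.0
```

```bash
python3 -m handwheel '[{"travel":[0,0,12],"yaw":0,"gripper":0.0},{"travel":[0,0,40],"yaw":0,"gripper":0.0},{"travel":[6,-12,70],"yaw":3,"gripper":0.0},{"travel":[20,-43,80],"yaw":7,"gripper":0.0},{"travel":[40,-86,80],"yaw":11,"gripper":0.0},{"travel":[62,-133,80],"yaw":15,"gripper":0.0},{"travel":[84,-180,80],"yaw":19,"gripper":0.0},{"travel":[106,-227,80],"yaw":23.3,"gripper":0.0}]' && python3 -m handwheel '[{"travel":[21,-45,0],"yaw":0,"gripper":0.0},{"travel":[40,-86,0],"yaw":0,"gripper":0.0},{"travel":[56,-120,0],"yaw":0,"gripper":0.0},{"travel":[65,-138,0],"yaw":0,"gripper":0.0},{"travel":[68,-144.5,-5],"yaw":0,"gripper":0.0},{"travel":[68,-144.5,-18],"yaw":0,"gripper":0.0},{"travel":[68,-144.5,-30],"yaw":0,"gripper":0.0},{"travel":[68,-144.5,-40],"yaw":0,"gripper":0.0}]'
```

```text
clock: 15.2
position: [0.562, -0.0421, 0.1034]
tool_rot: [[0.996, 0.086, 0.001], [0.086, -0.996, 0.0], [0.001, -0.0, -1.0]]
wrist_force: [-0.3, 0.2, -0.6]
width: 0.0263
finger_force: 20.0
clock: 16.2
position: [0.6287, -0.1836, 0.0613]
tool_rot: [[0.996, 0.085, -0.002], [0.085, -0.996, 0.001], [-0.001, -0.001, -1.0]]
wrist_force: [-0.5, -0.4, -0.7]
width: 0.0258
finger_force: 20.0
```

```bash
python3 -m handwheel '[{"travel":[0,0,-12],"yaw":0,"gripper":0.0},{"travel":[0,0,-22],"yaw":0,"gripper":0.0},{"travel":[0,0,-29],"yaw":0,"gripper":0.0},{"travel":[0,0,-33],"yaw":0,"gripper":0.0},{"travel":[0,0,-34],"yaw":0,"gripper":0.0},{"travel":[0,0,-35],"yaw":0,"gripper":0.0},{"travel":[0,0,-35],"yaw":0,"gripper":0.0},{"travel":[0,0,-35],"yaw":0,"gripper":0.0}]' && python3 -m handwheel '[{"travel":[0,0,0],"yaw":0,"gripper":0.3},{"travel":[0,0,0],"yaw":0,"gripper":0.36},{"travel":[0,0,0],"yaw":0,"gripper":0.42},{"travel":[0,0,0],"yaw":0,"gripper":0.42},{"travel":[0,0,20],"yaw":0,"gripper":0.42},{"travel":[0,0,60],"yaw":0,"gripper":0.42},{"travel":[-10,10,75],"yaw":-2,"gripper":0.5},{"travel":[-30,30,75],"yaw":-5,"gripper":0.5}]'
```

```text
clock: 17.2
position: [0.6297, -0.1852, 0.0281]
tool_rot: [[0.996, 0.084, 0.001], [0.084, -0.996, -0.0], [0.001, 0.0, -1.0]]
wrist_force: [-0.6, 0.0, 2.0]
width: 0.0257
finger_force: 20.0
clock: 18.2
position: [0.6012, -0.1561, 0.106]
tool_rot: [[1.0, -0.007, 0.006], [-0.007, -1.0, -0.001], [0.006, 0.001, -1.0]]
wrist_force: [0.1, 1.6, -0.3]
width: 0.0436
finger_force: 0.0
```

```bash
python3 -m handwheel '[{"travel":[-20,20,0],"yaw":0,"gripper":0.5},{"travel":[-55,53,0],"yaw":0,"gripper":0.5},{"travel":[-92,88,0],"yaw":0,"gripper":0.5},{"travel":[-128,122,-5],"yaw":0,"gripper":0.5},{"travel":[-148,141,-20],"yaw":0,"gripper":0.5},{"travel":[-153,146,-35],"yaw":0,"gripper":0.5},{"travel":[-153,146,-48],"yaw":0,"gripper":0.5},{"travel":[-153,146,-48],"yaw":0,"gripper":0.5}]'
```

```text
clock: 19.2
position: [0.4467, -0.0095, 0.0545]
tool_rot: [[1.0, -0.004, -0.0], [-0.004, -1.0, -0.0], [-0.0, 0.0, -1.0]]
wrist_force: [-0.2, 0.5, 1.0]
width: 0.0441
finger_force: 0.0
```

```bash
python3 -m handwheel '[{"travel":[0,0,-18],"yaw":0,"gripper":0.5},{"travel":[0,0,-29],"yaw":0,"gripper":0.5},{"travel":[0,0,-31],"yaw":0,"gripper":0.5},{"travel":[0,0,-31],"yaw":0,"gripper":0.5},{"travel":[0,0,-31],"yaw":0,"gripper":0.0},{"travel":[0,0,-31],"yaw":0,"gripper":0.0},{"travel":[0,0,-31],"yaw":0,"gripper":0.0},{"travel":[0,0,-31],"yaw":0,"gripper":0.0}]' 20
```

```text
clock: 20.2
position: [0.4466, -0.0091, 0.024]
tool_rot: [[1.0, -0.003, 0.0], [-0.003, -1.0, 0.0], [0.0, -0.0, -1.0]]
wrist_force: [-0.8, 0.1, 5.3]
width: 0.0237
finger_force: 20.0
```

```bash
python3 -m handwheel '[{"travel":[0,0,12],"yaw":0,"gripper":0.0},{"travel":[0,0,40],"yaw":0,"gripper":0.0},{"travel":[10,12,70],"yaw":0,"gripper":0.0},{"travel":[35,41,80],"yaw":-2,"gripper":0.0},{"travel":[65,76,80],"yaw":-4,"gripper":0.0},{"travel":[97,114,80],"yaw":-5.2,"gripper":0.0},{"travel":[128,151,80],"yaw":-5.2,"gripper":0.0},{"travel":[152,180,80],"yaw":-5.2,"gripper":0.0}]' && python3 -m handwheel '[{"travel":[13,15,0],"yaw":0,"gripper":0.0},{"travel":[19.5,22,-5],"yaw":0,"gripper":0.0},{"travel":[19.5,22,-20],"yaw":0,"gripper":0.0},{"travel":[19.5,22,-35],"yaw":0,"gripper":0.0},{"travel":[19.5,22,-50],"yaw":0,"gripper":0.0},{"travel":[19.5,22,-60],"yaw":0,"gripper":0.0},{"travel":[19.5,22,-67],"yaw":0,"gripper":0.0},{"travel":[19.5,22,-70],"yaw":0,"gripper":0.0}]'
```

```text
clock: 21.2
position: [0.5992, 0.1729, 0.1043]
tool_rot: [[0.996, -0.093, 0.0], [-0.093, -0.996, 0.001], [0.0, -0.001, -1.0]]
wrist_force: [1.6, 0.3, -1.1]
width: 0.0241
finger_force: 20.0
clock: 22.2
position: [0.6178, 0.1929, 0.0332]
tool_rot: [[0.996, -0.094, -0.0], [-0.094, -0.996, -0.0], [-0.0, 0.0, -1.0]]
wrist_force: [0.1, 0.3, -1.1]
width: 0.0239
finger_force: 20.0
```

```bash
python3 -m handwheel '[{"travel":[0,0,-2],"yaw":0,"gripper":0.0},{"travel":[0,0,-4],"yaw":0,"gripper":0.0},{"travel":[0,0,-5],"yaw":0,"gripper":0.0},{"travel":[0,0,-5],"yaw":0,"gripper":0.0},{"travel":[0,0,-5],"yaw":0,"gripper":0.28},{"travel":[0,0,-5],"yaw":0,"gripper":0.34},{"travel":[0,0,-5],"yaw":0,"gripper":0.4},{"travel":[0,0,-5],"yaw":0,"gripper":0.4}]'
```

```text
clock: 23.2
position: [0.6179, 0.1929, 0.0286]
tool_rot: [[0.996, -0.094, -0.0], [-0.094, -0.996, -0.0], [0.0, 0.0, -1.0]]
wrist_force: [0.8, -0.2, 0.6]
width: 0.0351
finger_force: 0.0
```

```bash
python3 -m handwheel '[{"travel":[0,0,25],"yaw":0,"gripper":0.4},{"travel":[0,0,65],"yaw":0,"gripper":0.45},{"travel":[-25,25,75],"yaw":0,"gripper":0.5},{"travel":[-65,63,75],"yaw":0,"gripper":0.5},{"travel":[-105,103,75],"yaw":0,"gripper":0.5},{"travel":[-145,141,65],"yaw":0,"gripper":0.5},{"travel":[-170,166,40],"yaw":-0.5,"gripper":0.5},{"travel":[-170,166,27],"yaw":-0.5,"gripper":0.5}]'
```

```text
clock: 24.2
position: [0.4446, 0.3616, 0.0547]
tool_rot: [[0.995, -0.097, -0.002], [-0.097, -0.995, 0.001], [-0.002, -0.0, -1.0]]
wrist_force: [-0.7, -0.7, 0.4]
width: 0.044
finger_force: 0.0
```

```bash
python3 - <<'E'
from h import *
c=shot("side","pics/side2.png");print(get_obs()["position"])
cv2.imwrite("pics/side2c.png",cv2.resize(c["frame"][180:420,200:520,::-1],None,fx=2.4,fy=2.4))
E
```

```text
[0.44595709 0.35910679 0.0534442 ]
```

View pics/side2c.png

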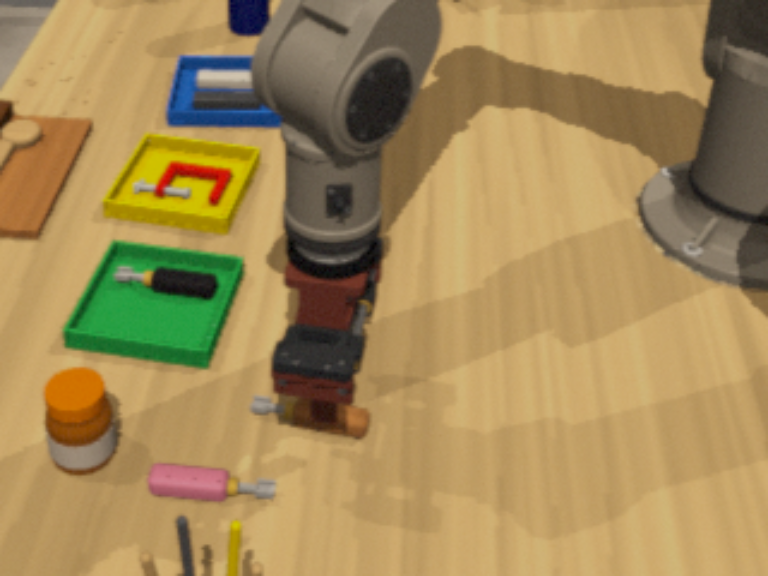

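Both stones, the clamp and the black gouge lie flat in their trays. The jaws are above the brown handle, around (325,415) in the crop.

```bash
python3 -m handwheel '[{"travel":[0,0,-18],"yaw":0,"gripper":0.5},{"travel":[0,0,-29],"yaw":0,"gripper":0.5},{"travel":[0,0,-32],"yaw":0,"gripper":0.5},{"travel":[0,0,-32],"yaw":0,"gripper":0.5},{"travel":[0,0,-32],"yaw":0,"gripper":0.0},{"travel":[0,0,-32],"yaw":0,"gripper":0.0},{"travel":[0,0,-32],"yaw":0,"gripper":0.0},{"travel":[0,0,-32],"yaw":0,"gripper":0.0}]' 20
```

```text
clock: 25.25
position: [0.4481, 0.3592, 0.024]
tool_rot: [[0.995, -0.103, 0.001], [-0.103, -0.995, 0.0], [0.0, -0.001, -1.0]]
wrist_force: [-0.4, -0.2, 3.9]
width: 0.0237
finger_force: 20.0
```

```bash
python3 -m handwheel '[{"travel":[0,0,12],"yaw":0,"gripper":0.0},{"travel":[0,0,40],"yaw":0,"gripper":0.0},{"travel":[10,-6,70],"yaw":0,"gripper":0.0},{"travel":[40,-25,80],"yaw":0,"gripper":0.0},{"travel":[80,-50,80],"yaw":0.5,"gripper":0.0},{"travel":[120,-76,80],"yaw":0.5,"gripper":0.0},{"travel":[155,-98,80],"yaw":0.5,"gripper":0.0},{"travel":[175,-111,80],"yaw":0.5,"gripper":0.0}]' && python3 -m handwheel '[{"travel":[0,0,0],"yaw":0,"gripper":0.0},{"travel":[0,0,-12],"yaw":0,"gripper":0.0},{"travel":[0,0,-27],"yaw":0,"gripper":0.0},{"travel":[0,0,-42],"yaw":0,"gripper":0.0},{"travel":[0,0,-55],"yaw":0,"gripper":0.0},{"travel":[0,0,-64],"yaw":0,"gripper":0.0},{"travel":[0,0,-70],"yaw":0,"gripper":0.0},{"travel":[0,0,-71],"yaw":0,"gripper":0.0}]'
```

```text
clock: 26.25
position: [0.6246, 0.2458, 0.1041]
tool_rot: [[0.995, -0.097, 0.001], [-0.097, -0.995, -0.001], [0.001, 0.001, -1.0]]
wrist_force: [-0.4, 0.3, -0.5]
width: 0.0237
finger_force: 20.0
clock: 27.25
position: [0.6228, 0.2478, 0.0323]
tool_rot: [[0.996, -0.094, -0.0], [-0.094, -0.996, -0.0], [-0.0, 0.0, -1.0]]
wrist_force: [0.8, 0.4, -2.0]
width: 0.024
finger_force: 20.0
```

```bash
python3 -m handwheel '[{"travel":[0,0,-2],"yaw":0,"gripper":0.0},{"travel":[0,0,-3.5],"yaw":0,"gripper":0.0},{"travel":[0,0,-4],"yaw":0,"gripper":0.0},{"travel":[0,0,-4],"yaw":0,"gripper":0.0},{"travel":[0,0,-4],"yaw":0,"gripper":0.28},{"travel":[0,0,-4],"yaw":0,"gripper":0.34},{"travel":[0,0,-4],"yaw":0,"gripper":0.4},{"travel":[0,0,-4],"yaw":0,"gripper":0.4}]' && python3 -m handwheel '[{"travel":[0,0,15],"yaw":0,"gripper":0.4},{"travel":[0,0,50],"yaw":0,"gripper":0.4},{"travel":[0,0,100],"yaw":0,"gripper":0.4},{"travel":[-40,0,140],"yaw":0,"gripper":0.4},{"travel":[-80,0,160],"yaw":0,"gripper":0.4},{"travel":[-120,0,170],"yaw":0,"gripper":0.4},{"travel":[-140,0,170],"yaw":0,"gripper":0.4},{"travel":[-140,0,170],"yaw":0,"gripper":0.4}]'
python3 - <<'E'
from m import *
c=shot("top","pics/top3.png"); P=pts(c)
ctr={"green":(.6356,.2192),"yellow":(.6502,.0046),"blue":(.6318,-.213)}
for n,(x,y) in ctr.items():
    s=(abs(P[...,0]-x)<.062)&(abs(P[...,1]-y)<.062)&(P[...,2]>.012); print(n,s.sum(),np.round(np.percentile(P[s][:,2],[50,90,99]),3) if s.any() else "")
E
```

```text
clock: 28.25
position: [0.6229, 0.2479, 0.0286]
tool_rot: [[0.996, -0.094, -0.0], [-0.094, -0.996, -0.0], [-0.0, 0.0, -1.0]]
wrist_force: [-0.3, 0.2, -0.3]
width: 0.035
finger_force: 0.0
clock: 29.25
position: [0.4821, 0.2482, 0.2]
tool_rot: [[0.996, -0.093, 0.001], [-0.093, -0.996, 0.001], [0.001, -0.001, -1.0]]
wrist_force: [0.3, -0.3, -0.2]
width: 0.0349
finger_force: 0.0
green 809 [0.025 0.03  0.033]
yellow 541 [0.018 0.022 0.027]
blue 874 [0.021 0.025 0.028]
```

View pics/top3.png

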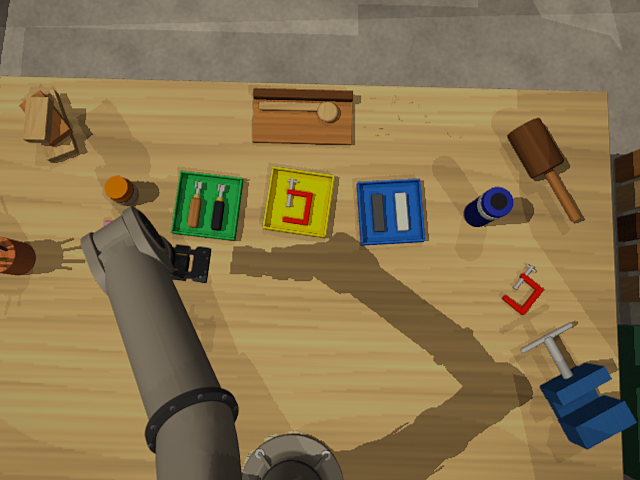

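All five lie flat in their trays: gouges at (195,207) and (218,208), clamp at (298,205), stones at (378,212) and (402,211). Their heights fit (floor plus thickness), and the jar and flask are unmoved.

```bash
python3 -c "from plant import job_done; print(job_done())"
```

```text
the job is handed in; nothing more can be done
None
```

The job is handed in (about 29 s of the 128 s used; no verdict came back): in the last picture both gouges lie flat in the green tray, both stones in the blue tray and the left-hand red clamp in the yellow tray, with the flask and jar where they started.

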